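Feed specimen discs through the gate of a specimen feeder

ROBOT

A 6-joint arm with a two-finger parallel gripper is mounted at the origin on the work surface. World frame = base frame: x ahead of the robot, y to its left, z up, the work surface at z = 0. Lengths are in m, angles in rad, forces in N, time in s.
With the tool pointing down it reaches from about 0.25 to 0.775 m from the base axis. Payload 4 kg.
Tool frame: the origin (TCP) lies midway between the tips of the shut fingers; the grasp point (between the pads) lies behind it (bot.pinch_z is the z of the grasp point in the tool frame, in m); z points along the fingers, x is the direction in which the jaws open and shut, and the axes are right-handed (so a half turn about z gives the same grasp; the last joint's range is limited). The gripper opens to 85 mm and grips with 20 to 120 N. Pads are 22 mm wide; open, the fingers measure 114 mm over their backs; the gripper's body (76 mm by 85 mm) begins 54 mm behind the grasp point. The pads swing forward as they close: fully open they stand 13 mm farther back than shut.
Start: joints at [1.049, 0.087, 1.371, -0, 1.684, -0.103], TCP at [0.224, 0.502, 0.231] pointing down, gripper open.
Joint ranges: [-3.1, 3.1], [-0.76, 2.03], [0.27, 2.55], [-1.08, 4.22], [0.17, 2.65], [-2.57, 2.57]. Speed limits (rad/s): [2.79, 2.79, 3.14, 3.14, 3.14, 3.14].

INTERFACE

Orientations are given as a 3x3 rotation matrix whose columns are the frame's x, y, z axes.
In Python, from rig import bot gives the robot as it stands.
- The arm moves only by the tool drive_tool, never from a script. Its argument "series" is a list of rows, each an object with "rot": the turn, a rotation vector about the tool's x, y, z as a fraction of full scale, a list of three; "xyz": the shift along the tool's x, y, z as a fraction of full scale, a list of three; "hand": the gripper command: -1 is shut, 1 is fully open, values between are in proportion. A call has 1 to 20 rows; each row is the pose to reach, as a shift and turn from the pose commanded when the call began, along the tool's axes at that moment; what a row does not reach only later rows make up. Full scale, the value 1, is 300 mm for a shift and 120 degrees for a turn. A row lasts 1/12 s, in which the tool goes at most 41.7 mm and 7.16 degrees, less where a joint would pass 70% of its speed; a pose out of reach is approached as far as the arm can. A call with a number of a shift or a turn outside -1 to 1 is refused whole. A call with a gripper value outside its range is refused whole. The fingers move at their own pace and stop on an object; "force" is the grip in N (left out, the last holds). Time passes only in rows, so rows that repeat a pose let the fingers close. It gives the time, the measured TCP pose, the force and the opening at its end, in the units of the state.
- bot.sense(): the state, without advancing time (a new reading comes with each control period).
- bot.snapshot(name): name is "scene" or "top" or "wrist"; returns a dict with "image" (480x640x3 uint8, red, green, blue), "depth" (480x640 float32, m along the optical axis (not along the pixel's ray), 0 where there is no reading), "intrinsics" (3x3 intrinsics, pixels), "R" (3x3) and "t" (3): a world point X has camera coordinates R X + t; the wrist camera has in their place "T_tool_cam" (4x4, takes a point from camera to tool coordinates, whose origin is the TCP and whose axes are the tool frame's). Camera axes: x right, y down, z forward; pixel columns grow to the right and rows downward; lengths in m; the calibration is good to about 2 mm. A picture is of the moment at which its call begins: read the wrist's pose just before it.
- bot.close_job(): hands the job in, once; it reports no verdict.
Trained networks look in a picture, given as the dict that the camera call returned (one of the last four; its "shot" number tells which), for a name from the list of things; names that differ only in an ending like _2 or _b are one class to them, and where a whole thing is asked for, a point or a joint stands for the part that bears it (a point fixed in the world has none). Each returns a list of dicts, best first, with "conf" (0 to 1); they miss things now and then, are a little off and sometimes report something else, mostly with a low value. They report only what shows in the picture. A call takes as long as a camera call.
- bot.outline_of(picture, thing): "mask" (480x640 bool, what is visible of it) and "uv" ([column, row] in pixels, amid what is visible of it).
The state is a dict: "time": time; "joint_pos": joint angles; "dq": joint speeds; "joint_efforts": joint torques, N m; "tcp_pos": TCP position; "ee_rot": TCP orientation; "ft_force": force on the tool from outside, world axes, zero at the start; "torque": the same for the moment, N m; "opening": finger opening in m.
Only numpy, scipy, OpenCV 4.12 (cv2) and the standard library are available. Lean on these libraries where they do the work, as an engineer would, in place of code of your own. Each camera call takes 0.05 s, during which the arm holds its last target. There are 200 camera calls.

TASK

Feed the three round steel discs into the specimen feeder's slot: with the fingertips, push each across the tray and out through the narrow gate in the tray's wall so that it drops into the slot, one disc after the other, letting each come to lie in the slot before the next goes through. Only push, gently: nothing may be pinched or lifted. Leave the square specimen and the brass weight where they are in the tray, disturb nothing else on the bench, and finish clear of everything.

Things in the scene. Friction and masses are not known exactly. Their poses are not given: they have to be found in the camera images.
- feeder: fixed white specimen feeder with a raised tray: flat black floor 75 mm above the bench, inside x -119 to 94 mm, y -119 to 119 mm, bounded by an aluminium rim 6 mm thick and 14 mm high (top 89 mm above the bench). Origin on the bench under the tray; +x points across the tray and out through the gate, y to the left of that, z up
- gate (a point): middle of the gate, on the floor's edge (feeder x 100, y 0, 75 mm above the bench), same axes as the feeder. The gate is a 44 mm wide opening with rounded edges, centred on y = 0, the only gap in the rim's front wall (x 94 to 100 mm). At x = 100 mm the tray floor ends in a sheer drop into the slot
- slot (a point): centre of the slot's floor, same axes as the feeder. The slot is an open-topped trough just beyond the gate: feeder x 100 to 170 mm, y -60 to 60 mm, floor 6 mm above the bench, outer walls 60 mm above the bench; discs may pile up flat in it
- disc_1: a round plain steel specimen disc, 32 mm in diameter, 10 mm thick, about 60 g, lying flat and loose in the feeder tray; origin at the centre of its underside (75 mm above the bench while in the tray), z up. It slides easily and drops over the gate's edge once its centre is past the edge
- disc_2: a round plain steel specimen disc, 32 mm in diameter, 10 mm thick, about 60 g, lying flat and loose in the feeder tray; origin at the centre of its underside (75 mm above the bench while in the tray), z up. It slides easily and drops over the gate's edge once its centre is past the edge
- disc_3: a round plain steel specimen disc, 32 mm in diameter, 10 mm thick, about 60 g, lying flat and loose in the feeder tray; origin at the centre of its underside (75 mm above the bench while in the tray), z up. It slides easily and drops over the gate's edge once its centre is past the edge
- square: a square plain steel specimen, 28 x 28 x 10 mm, lying flat and loose in the rear part of the tray; origin at the centre of its underside. Stays where it is
- weight: a small brass balance weight with a knob, 24 mm in diameter, 36 mm tall, standing loose in the rear part of the tray; origin at the centre of its underside. Stays where it is, standing
- beaker: a bystander on the bench, not to be disturbed: an open glass beaker, 70 mm across, 90 mm tall; origin at the centre of its underside
- jar: a bystander on the bench, not to be disturbed: a closed white jar, 60 mm across, 75 mm tall; origin at the centre of its underside
- dish: a bystander on the bench, not to be disturbed: a white dish, 90 mm across, 18 mm tall; origin at the centre of its underside
- spatula: a bystander on the bench, not to be disturbed: a spatula lying on the bench, about 190 mm long; origin at its underside, along its x axis
- mouse: a bystander on the bench, not to be disturbed: a grey round computer mouse, 64 mm across, 32 mm tall; origin at the centre of its underside

How it is judged:
On the way, in this order (a step that is already met when the one before it is completed fails the run):
1. a first disc lies in the slot, the others not yet (((x of disc_1 in the frame of feeder between 0.098 and 0.172 m and y of disc_1 in the frame of feeder between -0.062 and 0.062 m and z of disc_1 in the frame of feeder below 0.069 m) or (x of disc_2 in the frame of feeder between 0.098 and 0.172 m and y of disc_2 in the frame of feeder between -0.062 and 0.062 m and z of disc_2 in the frame of feeder below 0.069 m) or (x of disc_3 in the frame of feeder between 0.098 and 0.172 m and y of disc_3 in the frame of feeder between -0.062 and 0.062 m and z of disc_3 in the frame of feeder below 0.069 m))), for 0.2 s.
2. a second disc lies in the slot, the last not yet ((((x of disc_1 in the frame of feeder between 0.098 and 0.172 m and y of disc_1 in the frame of feeder between -0.062 and 0.062 m and z of disc_1 in the frame of feeder below 0.069 m) and (x of disc_2 in the frame of feeder between 0.098 and 0.172 m and y of disc_2 in the frame of feeder between -0.062 and 0.062 m and z of disc_2 in the frame of feeder below 0.069 m)) or ((x of disc_1 in the frame of feeder between 0.098 and 0.172 m and y of disc_1 in the frame of feeder between -0.062 and 0.062 m and z of disc_1 in the frame of feeder below 0.069 m) and (x of disc_3 in the frame of feeder between 0.098 and 0.172 m and y of disc_3 in the frame of feeder between -0.062 and 0.062 m and z of disc_3 in the frame of feeder below 0.069 m)) or ((x of disc_2 in the frame of feeder between 0.098 and 0.172 m and y of disc_2 in the frame of feeder between -0.062 and 0.062 m and z of disc_2 in the frame of feeder below 0.069 m) and (x of disc_3 in the frame of feeder between 0.098 and 0.172 m and y of disc_3 in the frame of feeder between -0.062 and 0.062 m and z of disc_3 in the frame of feeder below 0.069 m)))), for 0.2 s.
3. the third disc lies in the slot too (x of disc_1 in the frame of feeder between 0.098 and 0.172 m and y of disc_1 in the frame of feeder between -0.062 and 0.062 m and z of each of disc_1, disc_2, disc_3 in the frame of feeder below 0.069 m and x of disc_2 in the frame of feeder between 0.098 and 0.172 m and y of disc_2 in the frame of feeder between -0.062 and 0.062 m and x of disc_3 in the frame of feeder between 0.098 and 0.172 m and y of disc_3 in the frame of feeder between -0.062 and 0.062 m), for 0.2 s.
At the end, for the whole second after the job is handed in: All three discs rest in the slot, their undersides' centres inside its outline and over 6 mm below the tray floor. The square specimen and the weight rest on the tray floor within 30 mm of their starts, the weight standing. Bystanders are within 30 mm of their starts (all of step 3 and x of square in the frame of feeder between -0.119 and 0.095 m and y of square in the frame of feeder between -0.119 and 0.119 m and height (world z) of square between 0.07 and 0.081 m and distance of each of square, weight, beaker, jar, dish, spatula, mouse from where it was at the start of the episode below 0.03 m and x of weight in the frame of feeder between -0.119 and 0.095 m and y of weight in the frame of feeder between -0.119 and 0.119 m and height (world z) of weight between 0.07 and 0.081 m and linear speed of each of disc_1, disc_2, disc_3, square, weight below 0.02 m/s and angle between weight's own z axis and vertical below 0.2 rad); the robot touches nothing.
It fails at once if a disc or the square specimen is lifted more than 12 mm above the tray floor (height (world z) of any of disc_1, disc_2, disc_3, square above 0.087 m).
It fails at once if the brass weight is lifted (height (world z) of weight above 0.087 m).
It fails at once if a disc, the square specimen or the weight is pinched or shoved hard (over 25 N from the fingers) (contact force between the fingers and disc_1 above 25 N or contact force between the fingers and disc_2 above 25 N or contact force between the fingers and disc_3 above 25 N or contact force between the fingers and square above 25 N or contact force between the fingers and weight above 25 N).
It fails at once if the square specimen or the weight is pushed away (over 30 mm) (distance of any of square, weight from where it was at the start of the episode above 0.03 m).
It fails at once if a bystander is moved more than 30 mm (distance of any of beaker, jar, dish, spatula, mouse from where it was at the start of the episode above 0.03 m).
It also fails if it takes over 51 s, if anything falls off the work surface, if the arm or the gripper's body presses on something with over 40 N, if the wrist force passes 120 N, or if a joint passes its speed limit or range.

## Working session

There is one attempt and no reset: what is moved stays moved. The work goes in short steps, Python scripts to look and compute and a tool call to move; the robot and the scene stay as the last step left them, time stands still between calls to the robot, and variables do not carry over. Pictures are saved under pics/ and viewed, about 8 in all and at most 12, crops included, and the job is handed in when it is done.

Besides the shell and the picture viewer there is one more tool, called after ">>>" in YAML: its name, and indented under it one key for each argument. drive_tool: Moves the arm, as the interface text tells. Shift numbers are shares of 300 mm and turn numbers shares of 120 degrees, none past 1 either way. Its arguments: {"type":"object","properties":{"series":{"type":"array"},"force":{"type":"number"}},"required":["series"]}

```bash
mkdir -p pics; ls; python3 - <<'E'
from rig import bot
import cv2,numpy as np
s=bot.sense();print(s['time'],s['tcp_pos'],np.round(s['ee_rot'],3).tolist(),s['opening'],bot.pinch_z)
for n in ['top','scene']:
    p=bot.snapshot(n);cv2.imwrite(f'pics/{n}1.png',p['image'][:,:,::-1])
    print(n,p['intrinsics'].tolist(),np.round(p['R'],3).tolist(),p['t'])
    K,R,t=p['intrinsics'],p['R'],p['t']
    for th in ['feeder','disc_1','square','weight','beaker','jar','dish','spatula','mouse']:
        for o in bot.outline_of(p,th):
            if o['conf']<.2: continue
            m=o['mask'];v,u=np.nonzero(m&(p['depth']>0));d=p['depth'][v,u]
            X=(np.linalg.inv(K)@np.vstack([u*d,v*d,d])-t[:,None]);X=R.T@X
            zt=np.percentile(X[2],90);top=X[:,X[2]>zt-.006]
            print(th,round(o['conf'],2),np.round(o['uv']),'n',len(u),'med',np.round(np.median(X,1),4),'topc',np.round((top.min(1)+top.max(1))/2,4),'size',np.round(np.ptp(top,axis=1),3))
E
```

```text
pics
0.0 [0.22342386 0.50203889 0.23011724] [[0.407, 0.914, -0.001], [0.914, -0.407, -0.002], [-0.002, -0.0, -1.0]] 0.08501738531795307 -0.0187
top [[464.9225343402308, 0.0, 321.23626152154714], [0.0, 464.9225343402308, 239.07337765364738], [0.0, 0.0, 1.0]] [[0.012, -1.0, 0.007], [-0.981, -0.013, -0.192], [0.192, -0.004, -0.981]] [-0.01537208  0.48564282  1.01264469]
feeder 0.8 [367. 217.] n 12949 med [ 0.5297 -0.1081  0.0736] topc [ 0.5573 -0.1111  0.0953] size [0.252 0.271 0.039]
disc_1 0.7 [395. 227.] n 201 med [ 0.5065 -0.169   0.0829] topc [ 0.5069 -0.1698  0.085 ] size [0.03  0.032 0.01 ]
disc_1 0.66 [367. 204.] n 168 med [ 0.5531 -0.1104  0.0837] topc [ 0.5542 -0.1114  0.0839] size [0.031 0.03  0.007]
disc_1 0.56 [335. 220.] n 157 med [ 0.5241 -0.0433  0.0838] topc [ 0.5235 -0.0422  0.0855] size [0.03  0.029 0.009]
square 0.72 [365. 217.] n 12776 med [ 0.5297 -0.1085  0.0736] topc [ 0.5573 -0.1111  0.0841] size [0.252 0.271 0.019]
square 0.68 [347. 169.] n 177 med [ 0.6458 -0.0722  0.0834] topc [ 0.6476 -0.0723  0.0844] size [0.032 0.032 0.008]
weight 0.61 [408. 173.] n 103 me
[... 2102 characters left out ...]
 0.089 ] size [0.073 0.069 0.013]
jar 0.9 [161. 216.] n 640 med [ 0.5143 -0.4396  0.0545] topc [ 0.5026 -0.4497  0.0764] size [0.05 0.05 0.01]
jar 0.3 [488. 233.] n 382 med [0.2696 0.3715 0.0241] topc [0.2601 0.3734 0.0318] size [0.055 0.045 0.012]
dish 0.95 [162. 256.] n 751 med [ 0.5951 -0.4095  0.0116] topc [ 0.6016 -0.4045  0.0184] size [0.09  0.088 0.011]
spatula 0.84 [467. 364.] n 1473 med [0.6605 0.3733 0.0039] topc [0.5777 0.3846 0.0187] size [0.098 0.033 0.013]
spatula 0.39 [161. 216.] n 691 med [ 0.5142 -0.4405  0.0537] topc [ 0.5007 -0.4508  0.0764] size [0.054 0.052 0.01 ]
mouse 0.62 [486. 233.] n 403 med [0.2697 0.373  0.0238] topc [0.2601 0.3734 0.0318] size [0.055 0.045 0.012]
```

```bash
python3 - <<'E'
from rig import bot
import cv2,numpy as np
a=cv2.imread('pics/top1.png')[120:340,260:480]
cv2.imwrite('pics/c1.png',cv2.resize(a,None,fx=2.7,fy=2.7,interpolation=cv2.INTER_CUBIC))
p=bot.snapshot('top');K,R,t=p['intrinsics'],p['R'],p['t']
o=[o for o in bot.outline_of(p,'feeder')][0]
v,u=np.mgrid[0:480,0:640];d=p['depth']
X=np.einsum('ij,jhw->ihw',R.T,np.einsum('ij,jhw->ihw',np.linalg.inv(K),np.array([u*d,v*d,d]))-t[:,None,None])
m=cv2.dilate(o['mask'].astype(np.uint8),np.ones((5,5)))>0
z=X[2]
rim=m&(z>.087)&(z<.1)
# rim-only: colour-free height map; fit rect to rim + floor
for lab,mm in [('all>65',m&(z>.065)),('slot',m&(z>.045)&(z<.066))]:
    c=X[:2,mm].T.astype(np.float32); r=cv2.minAreaRect(c*1000);print(lab,len(c),r)
def proj(x,y,zz):
    q=K@(R@np.array([x,y,zz])+t);return q[:2]/q[2]
# height map raster
H=np.zeros((600,600,3),np.uint8)
for x,y,h in zip(X[0][m],X[1][m],z[m]):
    i,j=int((.75-x)*1500),int((.09-y)*1500)
    if 0<=i<600 and 0<=j<600: cv2.circle(H,(j,i),2,tuple(int(k) for k in cv2.applyColorMap(np.uint8([[np.clip(h*2500,0,255)]]),2)[0,0]),-1)
cv2.imwrite('pics/h1.png',H)
E
```

```text
all>65 10887 ((473.05950927734375, -102.27998352050781), (251.02212524414062, 401.24078369140625), 83.68898010253906)
slot 567 ((409.71099853515625, -93.99154663085938), (247.9645233154297, 77.17494201660156), 83.61581420898438)
```

View pics/c1.png

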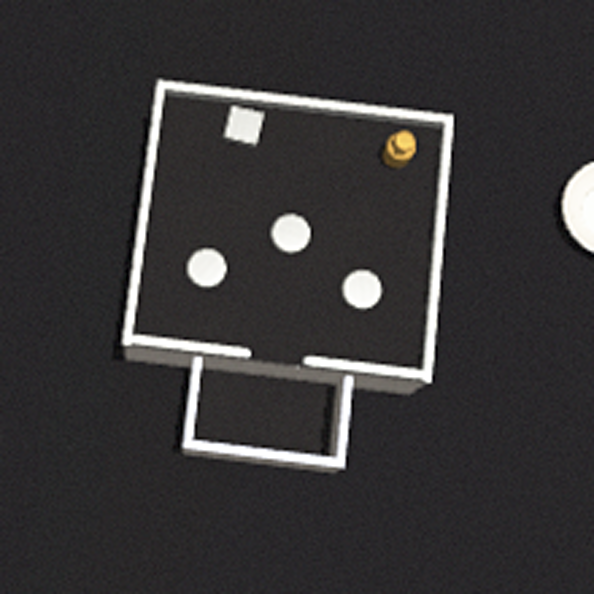

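View pics/h1.png

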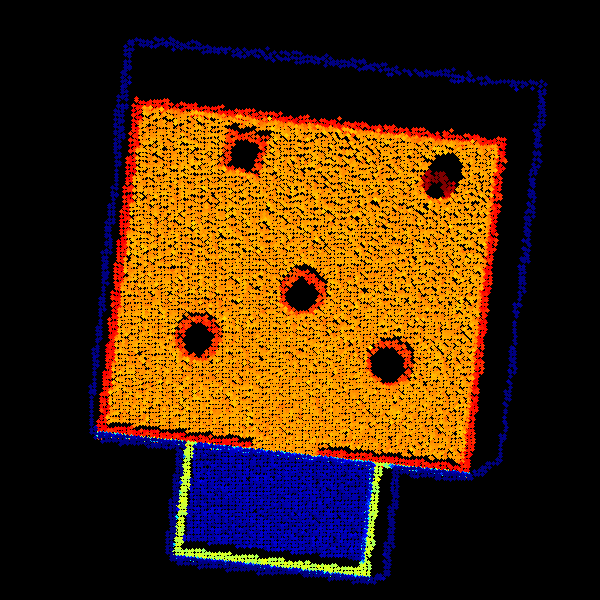

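The crop shows the tray with its gate facing the robot (gap at about 278,358). The discs are at about (206,267), (291,232) and (361,288). The square (244,126) and the weight (400,147) are at the rear. Next I fit the feeder frame precisely.

```bash
cat > h.py <<'E'
from rig import bot
import cv2,numpy as np
from scipy.optimize import least_squares
def cloud(p):
    K,R,t=p['intrinsics'],p['R'],p['t'];v,u=np.mgrid[0:480,0:640];d=p['depth']
    return np.einsum('ij,jhw->ihw',R.T,np.einsum('ij,jhw->ihw',np.linalg.inv(K),np.array([u*d,v*d,d]))-t[:,None,None])
def ray(p,uv,z):
    K,R,t=p['intrinsics'],p['R'],p['t'];uv=np.atleast_2d(uv).astype(float)
    r=R.T@np.linalg.inv(K)@np.c_[uv,np.ones(len(uv))].T;c=-R.T@t
    return (c[:,None]+r*((z-c[2])/r[2])).T[:,:2]
O=None
try: O=np.load('feeder.npy')
except Exception: pass
def tof(xy):
    a=O[2];E=np.array([[np.cos(a),np.sin(a)],[-np.sin(a),np.cos(a)]]);return (E@(np.atleast_2d(xy)-O[:2]).T).T
def tow(f):
    a=O[2];E=np.array([[np.cos(a),-np.sin(a)],[np.sin(a),np.cos(a)]]);return (E@np.atleast_2d(f).T).T+O[:2]
def things(cam='top'):
    p=bot.snapshot(cam)
    for n,z in [('disc_1',.085),('square',.085),('weight',.095)]:
        for o in bot.outline_of(p,n):
            c=np.argwhere(o['mask'])[:,::-1]
            if o['conf']<.2 or len(c)>1500: continue
            w=ray(p,c.mean(0),z);print(cam,n,round(o['conf'],2),len(c),'feeder',np.round(tof(w)*1000,1)[0],'world',np.round(w*1000,1)[0])
    return p
E
python3 - <<'E'
from h import *
import h
est=[]
for cam in ['top','scene']:
    p=bot.snapshot(cam);X=cloud(p);g=cv2.cvtColor(p['image'],cv2.COLOR_RGB2GRAY)
    near=(abs(X[0]-.555)<.16)&(abs(X[1]+.11)<.16)&(X[2]>.08)
    uv=np.argwhere(near&(g>150))[:,::-1];xy=ray(p,uv,.089)
    # residual: distance to rim centreline rect (feeder x -122..97, y +-122)
    def res(q):
        c,s=np.cos(q[2]),np.sin(q[2]);dx=xy-q[:2];fx=c*dx[:,0]+s*dx[:,1];fy=-s*dx[:,0]+c*dx[:,1]
        d=np.maximum(abs(fx+.0125)-.1095,abs(fy)-.122);return np.abs(d)
    q=least_squares(lambda q:np.where(res(q)<.02,res(q),.02),[.557,-.111,np.pi-.11],loss='soft_l1',f_scale=.003).x
    r=res(q);print(cam,len(xy),np.round(q,4),'median resid mm',np.median(r)*1000,(r>.006).mean());est.append(q)
np.save('feeder.npy',(est[0]+est[1])/2);h.O=np.load('feeder.npy');print(h.O)
things('top');things('scene')
print('gate',tow([.1,0]),'slot',tow([.135,0]))
E
```

```text
top 1736 [ 0.5458 -0.1094  3.0316] median resid mm 2.559431370975529 0.3623271889400922
scene 1385 [ 0.5474 -0.1093  3.0325] median resid mm 2.7921000192803054 0.3516245487364621
[ 0.54659648 -0.10932586  3.03207864]
top disc_1 0.63 166 feeder [33.7 63.2] world [ 506.2 -168.4]
top disc_1 0.46 169 feeder [ 30.4 -64.4] world [523.4 -42. ]
top disc_1 0.45 161 feeder [-6.8  0.9] world [ 553.2 -111. ]
top square 0.63 146 feeder [-94.9 -47.7] world [646.2 -72.3]
top weight 0.4 124 feeder [-88.2  81.7] world [ 625.3 -200.2]
scene square 0.74 157 feeder [-101.4  -50.1] world [652.8 -70.6]
gate [[ 0.44719555 -0.09839633]] slot [[ 0.41240522 -0.094571  ]]
```

>>> drive_tool:
  series:
    - {"xyz": [-0.09, 0.13, 0], "rot": [0, 0, -0.05], "hand": -0.72}
    - {"xyz": [-0.18, 0.26, 0], "rot": [0, 0, -0.1], "hand": -0.72}
    - {"xyz": [-0.27, 0.39, 0], "rot": [0, 0, -0.148], "hand": -0.72}
    - {"xyz": [-0.36, 0.52, 0], "rot": [0, 0, -0.148], "hand": -0.72}
    - {"xyz": [-0.45, 0.65, 0], "rot": [0, 0, -0.148], "hand": -0.72}
    - {"xyz": [-0.54, 0.78, 0], "rot": [0, 0, -0.148], "hand": -0.72}
    - {"xyz": [-0.63, 0.9, 0], "rot": [0, 0, -0.148], "hand": -0.72}
    - {"xyz": [-0.7, 1, 0], "rot": [0, 0, -0.148], "hand": -0.72}
    - {"xyz": [-0.7, 1, 0], "rot": [0, 0, -0.148], "hand": -0.72}
    - {"xyz": [-0.7, 1, 0], "rot": [0, 0, -0.148], "hand": -0.72}

```text
time: 2.43
tcp_pos: [0.4149, 0.1838, 0.2313]
ee_rot: [[0.116, 0.993, 0.002], [0.993, -0.116, -0.003], [-0.003, 0.002, -1.0]]
ft_force: [-0.5, 0.1, -0.5]
opening: 0.0117
```

```bash
cat >> h.py <<'E'
def plan(fx,fy,z):
    s=bot.sense();w=tow([fx/1000,fy/1000])[0];d=np.r_[w,z/1000]-s['tcp_pos']
    print('t',round(s['time'],2),'at feeder',np.round(tof(s['tcp_pos'][:2])*1000,1)[0],'z',round(s['tcp_pos'][2]*1000,1),'open',round(s['opening']*1000,1),'F',np.round(s['ft_force'],1),
     '-> xyz',np.round(s['ee_rot'].T@d/.3,4),'yaw',round(np.degrees(np.arctan2(*s['ee_rot'][1::-1,0])),2),'tilt',np.round(s['ee_rot'][:,2],3))
E
python3 -c "
from h import *
plan(-50,1,150)"
```

```text
t 2.43 at feeder [ 163. -277.] z 231.3 open 11.7 F [-0.5  0.1 -0.5] -> xyz [-0.9207  0.716   0.275 ] yaw 83.31 tilt [ 0.002 -0.003 -1.   ]
```

>>> drive_tool:
  series:
    - {"xyz": [-0.11, 0.08, 0], "rot": [0, 0, 0], "hand": -0.72}
    - {"xyz": [-0.22, 0.16, 0], "rot": [0, 0, 0], "hand": -0.72}
    - {"xyz": [-0.33, 0.25, 0], "rot": [0, 0, 0], "hand": -0.72}
    - {"xyz": [-0.44, 0.34, 0.05], "rot": [0, 0, 0], "hand": -0.72}
    - {"xyz": [-0.55, 0.43, 0.1], "rot": [0, 0, 0], "hand": -0.72}
    - {"xyz": [-0.65, 0.51, 0.15], "rot": [0, 0, 0], "hand": -0.72}
    - {"xyz": [-0.75, 0.59, 0.2], "rot": [0, 0, 0], "hand": -0.72}
    - {"xyz": [-0.84, 0.66, 0.25], "rot": [0, 0, 0], "hand": -0.72}
    - {"xyz": [-0.92, 0.716, 0.275], "rot": [0, 0, 0], "hand": -0.72}
    - {"xyz": [-0.92, 0.716, 0.275], "rot": [0, 0, 0], "hand": -0.72}
    - {"xyz": [-0.92, 0.716, 0.275], "rot": [0, 0, 0], "hand": -0.72}

```text
time: 3.35
tcp_pos: [0.5958, -0.1097, 0.147]
ee_rot: [[0.111, 0.994, -0.003], [0.994, -0.111, 0.002], [0.001, -0.003, -1.0]]
ft_force: [-0.7, -0.0, -0.1]
opening: 0.0119
```

```bash
python3 - <<'E'
from h import *
plan(-50,1,79)
for c in ['wrist','scene']:
    p=bot.snapshot(c);cv2.imwrite(f'pics/{c}2.png',p['image'][:,:,::-1])
    if c=='wrist':
        s=bot.sense();T=p['T_tool_cam'];R=s['ee_rot']@T[:3,:3];t=s['ee_rot']@T[:3,3]+s['tcp_pos'];p['R']=R.T;p['t']=-R.T@t;print(t)
        K=p['intrinsics']
        im=p['image'][:,:,::-1].copy()
        for f in [(100,22),(100,-22),(94,22),(94,-22),(94,119),(94,-119),(-119,119),(-119,-119)]:
            w=np.r_[tow(np.array(f)/1000)[0],.089];q=K@(p['R']@w+p['t'])
            if q[2]>0: cv2.circle(im,tuple(int(k) for k in q[:2]/q[2]),3,(0,0,255),-1)
        for f in [(33.7,63.2),(30.4,-64.4),(-6.8,.9)]:
            w=np.r_[tow(np.array(f)/1000)[0],.085];q=K@(p['R']@w+p['t'])
            if q[2]>0: cv2.circle(im,tuple(int(k) for k in q[:2]/q[2]),3,(0,255,0),-1)
        cv2.imwrite('pics/w2.png',im)
E
```

```text
t 3.35 at feeder [-48.9  -5. ] z 147.0 open 11.9 F [-0.7 -0.  -0.1] -> xyz [-0.0204  0.0044  0.2267] yaw 83.64 tilt [-0.003  0.002 -1.   ]
[ 0.51607103 -0.09999339  0.29121427]
```

View pics/w2.png

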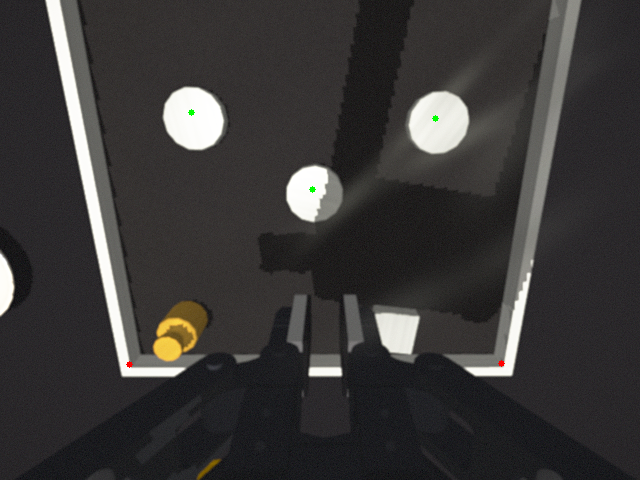

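The wrist view confirms the feeder fit, since the projected rear corners land on the rim. The disc centres sit about 5 px (2–3 mm) further back than the earlier estimate. I descend behind the middle disc.

>>> drive_tool:
  series:
    - {"xyz": [-0.017, 0.005, 0.06], "rot": [0, 0, 0], "hand": -0.72}
    - {"xyz": [-0.017, 0.005, 0.12], "rot": [0, 0, 0], "hand": -0.72}
    - {"xyz": [-0.017, 0.005, 0.17], "rot": [0, 0, 0], "hand": -0.72}
    - {"xyz": [-0.017, 0.005, 0.205], "rot": [0, 0, 0], "hand": -0.72}
    - {"xyz": [-0.017, 0.005, 0.22], "rot": [0, 0, 0], "hand": -0.72}
    - {"xyz": [-0.017, 0.005, 0.22], "rot": [0, 0, 0], "hand": -0.72}
    - {"xyz": [-0.017, 0.005, 0.22], "rot": [0, 0, 0], "hand": -0.72}

```text
time: 4.03
tcp_pos: [0.5972, -0.1137, 0.0839]
ee_rot: [[0.108, 0.994, 0.001], [0.994, -0.108, -0.0], [-0.0, 0.001, -1.0]]
ft_force: [0.3, 0.0, 0.8]
opening: 0.0119
```

```bash
python3 - <<'E'
from h import *
plan(60,0,80)
E
```

```text
t 4.03 at feeder [-50.8  -1.2] z 83.9 open 11.9 F [0.3 0.  0.8] -> xyz [-0.0033 -0.3694  0.0123] yaw 83.82 tilt [ 0.001 -0.    -1.   ]
```

>>> drive_tool:
  series:
    - {"xyz": [-0.003, 0, 0.012], "rot": [0, 0, 0], "hand": -0.72}
    - {"xyz": [-0.003, -0.01, 0.014], "rot": [0, 0, 0], "hand": -0.72}
    - {"xyz": [-0.003, -0.03, 0.014], "rot": [0, 0, 0], "hand": -0.72}
    - {"xyz": [-0.003, -0.05, 0.014], "rot": [0, 0, 0], "hand": -0.72}
    - {"xyz": [-0.003, -0.07, 0.014], "rot": [0, 0, 0], "hand": -0.72}
    - {"xyz": [-0.003, -0.09, 0.014], "rot": [0, 0, 0], "hand": -0.72}
    - {"xyz": [-0.003, -0.11, 0.014], "rot": [0, 0, 0], "hand": -0.72}
    - {"xyz": [-0.003, -0.13, 0.014], "rot": [0, 0, 0], "hand": -0.72}
    - {"xyz": [-0.003, -0.15, 0.014], "rot": [0, 0, 0], "hand": -0.72}
    - {"xyz": [-0.003, -0.17, 0.014], "rot": [0, 0, 0], "hand": -0.72}
    - {"xyz": [-0.003, -0.19, 0.014], "rot": [0, 0, 0], "hand": -0.72}
    - {"xyz": [-0.003, -0.21, 0.014], "rot": [0, 0, 0], "hand": -0.72}
    - {"xyz": [-0.003, -0.23, 0.014], "rot": [0, 0, 0], "hand": -0.72}
    - {"xyz": [-0.003, -0.25, 0.014], "rot": [0, 0, 0], "hand": -0.72}
    - {"xyz": [-0.003, -0.27, 0.014], "rot": [0, 0, 0], "hand": -0.72}
    - {"xyz": [-0.003, -0.285, 0.014], "rot": [0, 0, 0], "hand": -0.72}
    - {"xyz": [-0.003, -0.285, 0.014], "rot": [0, 0, 0], "hand": -0.72}

```text
time: 5.45
tcp_pos: [0.5106, -0.1057, 0.0784]
ee_rot: [[0.109, 0.994, -0.001], [0.994, -0.109, 0.0], [0.0, -0.001, -1.0]]
ft_force: [0.5, -1.1, -0.7]
opening: 0.0122
```

```bash
python3 - <<'E'
from h import *
plan(80,0,80)
p=bot.snapshot('wrist');cv2.imwrite('pics/w3.png',p['image'][:,:,::-1])
E
```

```text
t 5.45 at feeder [36.1  0.3] z 78.4 open 12.2 F [ 0.5 -1.1 -0.7] -> xyz [ 0.0012 -0.1463 -0.005 ] yaw 83.75 tilt [-0.001  0.    -1.   ]
```

View pics/w3.png

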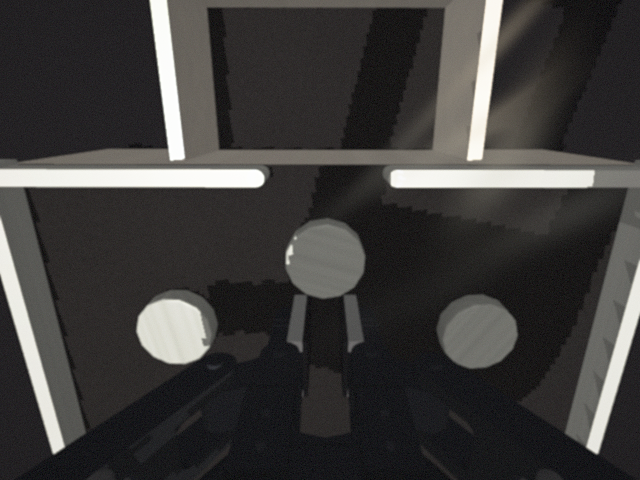

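The disc (325,258) is cradled and lined up with the gate (middle at about column 326). I push it through.

>>> drive_tool:
  series:
    - {"xyz": [0, -0.02, 0], "rot": [0, 0, 0], "hand": -0.72}
    - {"xyz": [0, -0.04, 0], "rot": [0, 0, 0], "hand": -0.72}
    - {"xyz": [0, -0.06, 0], "rot": [0, 0, 0], "hand": -0.72}
    - {"xyz": [0, -0.08, 0], "rot": [0, 0, 0], "hand": -0.72}
    - {"xyz": [0, -0.1, 0], "rot": [0, 0, 0], "hand": -0.72}
    - {"xyz": [0, -0.115, 0], "rot": [0, 0, 0], "hand": -0.72}
    - {"xyz": [0, -0.13, 0], "rot": [0, 0, 0], "hand": -0.72}
    - {"xyz": [0, -0.143, 0], "rot": [0, 0, 0], "hand": -0.72}
    - {"xyz": [0, -0.153, 0], "rot": [0, 0, 0], "hand": -0.72}
    - {"xyz": [0, -0.153, 0], "rot": [0, 0, 0], "hand": -0.72}
    - {"xyz": [0, -0.153, 0], "rot": [0, 0, 0], "hand": -0.72}
    - {"xyz": [0, -0.12, 0], "rot": [0, 0, 0], "hand": -0.72}
    - {"xyz": [0, -0.1, -0.06], "rot": [0, 0, 0], "hand": -0.72}
    - {"xyz": [0, -0.1, -0.12], "rot": [0, 0, 0], "hand": -0.72}
    - {"xyz": [0, -0.1, -0.12], "rot": [0, 0, 0], "hand": -0.72}

```text
time: 6.75
tcp_pos: [0.4854, -0.1036, 0.1184]
ee_rot: [[0.108, 0.994, 0.007], [0.994, -0.108, -0.002], [-0.001, 0.008, -1.0]]
ft_force: [1.4, 0.2, 0.6]
opening: 0.012
```

```bash
python3 - <<'E'
from h import *
plan(30,-110,120)
p=bot.snapshot('wrist');cv2.imwrite('pics/w4.png',p['image'][:,:,::-1])
E
```

```text
t 6.75 at feeder [61.5  1. ] z 118.4 open 12.0 F [1.4 0.2 0.6] -> xyz [ 0.3698  0.1053 -0.005 ] yaw 83.78 tilt [ 0.007 -0.002 -1.   ]
```

View pics/w4.png

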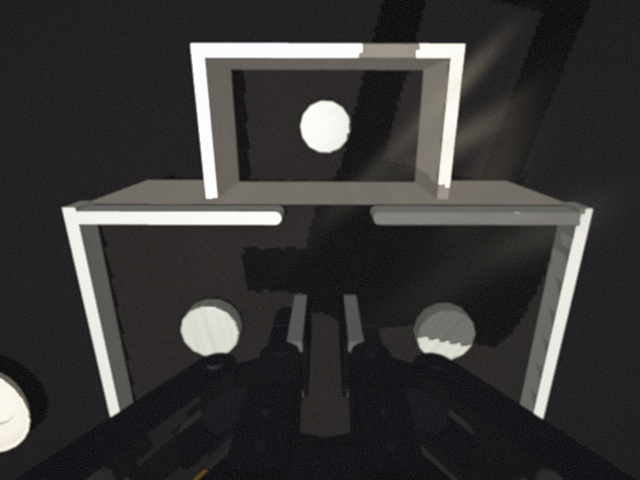

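The first disc lies in the slot (325,127). Next I turn 90° for the sideways push of the right-hand disc, because the cradle needs less room at the wall.

>>> drive_tool:
  series:
    - {"xyz": [0.03, 0.01, 0], "rot": [0, 0, 0.055], "hand": -0.72}
    - {"xyz": [0.06, 0.02, 0], "rot": [0, 0, 0.11], "hand": -0.72}
    - {"xyz": [0.09, 0.03, 0], "rot": [0, 0, 0.165], "hand": -0.72}
    - {"xyz": [0.12, 0.04, 0], "rot": [0, 0, 0.22], "hand": -0.72}
    - {"xyz": [0.15, 0.05, 0], "rot": [0, 0, 0.275], "hand": -0.72}
    - {"xyz": [0.18, 0.06, 0], "rot": [0, 0, 0.33], "hand": -0.72}
    - {"xyz": [0.21, 0.07, 0], "rot": [0, 0, 0.385], "hand": -0.72}
    - {"xyz": [0.24, 0.08, 0], "rot": [0, 0, 0.44], "hand": -0.72}
    - {"xyz": [0.27, 0.09, 0], "rot": [0, 0, 0.495], "hand": -0.72}
    - {"xyz": [0.3, 0.1, 0], "rot": [0, 0, 0.55], "hand": -0.72}
    - {"xyz": [0.337, 0.11, 0], "rot": [0, 0, 0.605], "hand": -0.72}
    - {"xyz": [0.337, 0.11, 0], "rot": [0, 0, 0.66], "hand": -0.72}
    - {"xyz": [0.337, 0.11, 0], "rot": [0, 0, 0.715], "hand": -0.72}
    - {"xyz": [0.337, 0.11, 0], "rot": [0, 0, 0.75], "hand": -0.72}
    - {"xyz": [0.337, 0.11, 0], "rot": [0, 0, 0.75], "hand": -0.72}
    - {"xyz": [0.337, 0.11, 0], "rot": [0, 0, 0.75], "hand": -0.72}

```text
time: 8.13
tcp_pos: [0.5255, -0.0056, 0.1135]
ee_rot: [[0.994, -0.107, -0.002], [-0.107, -0.994, 0.0], [-0.002, -0.0, -1.0]]
ft_force: [-0.3, 0.1, 0.1]
opening: 0.0123
```

```bash
cat >> h.py <<'E'
def proj(p,f,z):
    q=p['intrinsics']@(p['R']@np.r_[tow(np.array(f)/1000)[0],z]+p['t']);return q[:2]/q[2]
def wrist(mark=()):
    s=bot.sense();p=bot.snapshot('wrist');T=p['T_tool_cam'];R=s['ee_rot']@T[:3,:3];t=s['ee_rot']@T[:3,3]+s['tcp_pos'];p['R']=R.T;p['t']=-R.T@t
    return p
def discs(cams=('wrist','top')):
    for c in cams:
        p=wrist() if c=='wrist' else bot.snapshot(c);q=cloud(p)
        for o in bot.outline_of(p,'disc_1'):
            m=o['mask'];n=m.sum()
            if n>9000 or o['conf']<.2: continue
            zz=np.median(q[2][m&(p['depth']>0)]);z=.085 if zz>.05 else zz
            # top face only: bounding extremes of bright top from depth
            mm=m&(abs(q[2]-z)<.004);P=q[:2][:,mm].T
            c0=(cv2.minEnclosingCircle((tof(P)*1000).astype(np.float32)) if len(P)>3 else None)
            print(c,'conf',round(o['conf'],2),'n',n,'z',round(zz*1000,1),'ray',np.round(tof(ray(p,np.argwhere(m)[:,::-1].mean(0),z))*1000,1)[0],'circ',np.round(np.r_[c0[0],c0[1]],1) if c0 else '')
E
python3 - <<'E'
from h import *
plan(28.5,-100,80)
discs()
E
```

```text
t 8.13 at feeder [  32.3 -100.8] z 113.5 open 12.3 F [-0.3  0.1  0.1] -> xyz [0.013  0.0026 0.1115] yaw -6.12 tilt [-0.002  0.    -1.   ]
wrist conf 0.84 n 1516 z 85.0 ray [ 31.8 -68. ] circ [ 29.4 -65.1  16.3]
wrist conf 0.6 n 543 z 16.0 ray [138.8  -8.4] circ [139.   -4.5  14.3]
top conf 0.55 n 129 z 84.4 ray [ 30.8 -64.2] circ [ 30.3 -63.4  15. ]
top conf 0.55 n 189 z 82.8 ray [33.6 64. ] circ [31.6 63.2 16.2]
top conf 0.54 n 149 z 14.5 ray [137.1   0.8] circ [136.6   1.6  15.8]
top conf 0.36 n 8749 z 73.7 ray [26.6 33.1] circ [ -9.6   1.6 165.6]
```

>>> drive_tool:
  series:
    - {"xyz": [0.011, 0, 0.04], "rot": [0, 0, 0], "hand": -0.72}
    - {"xyz": [0.011, 0, 0.08], "rot": [0, 0, 0], "hand": -0.72}
    - {"xyz": [0.011, 0, 0.105], "rot": [0, 0, 0], "hand": -0.72}
    - {"xyz": [0.011, 0, 0.112], "rot": [0, 0, 0], "hand": -0.72}
    - {"xyz": [0.011, 0, 0.112], "rot": [0, 0, 0], "hand": -0.72}
    - {"xyz": [0.011, 0.02, 0.112], "rot": [0, 0, 0], "hand": -0.72}
    - {"xyz": [0.011, 0.04, 0.112], "rot": [0, 0, 0], "hand": -0.72}
    - {"xyz": [0.011, 0.06, 0.112], "rot": [0, 0, 0], "hand": -0.72}
    - {"xyz": [0.011, 0.08, 0.112], "rot": [0, 0, 0], "hand": -0.72}
    - {"xyz": [0.011, 0.1, 0.112], "rot": [0, 0, 0], "hand": -0.72}
    - {"xyz": [0.011, 0.12, 0.112], "rot": [0, 0, 0], "hand": -0.72}
    - {"xyz": [0.011, 0.14, 0.112], "rot": [0, 0, 0], "hand": -0.72}
    - {"xyz": [0.011, 0.16, 0.112], "rot": [0, 0, 0], "hand": -0.72}
    - {"xyz": [0.011, 0.18, 0.112], "rot": [0, 0, 0], "hand": -0.72}
    - {"xyz": [0.011, 0.2, 0.112], "rot": [0, 0, 0], "hand": -0.72}
    - {"xyz": [0.011, 0.22, 0.112], "rot": [0, 0, 0], "hand": -0.72}
    - {"xyz": [0.011, 0.235, 0.112], "rot": [0, 0, 0], "hand": -0.72}
    - {"xyz": [0.011, 0.245, 0.112], "rot": [0, 0, 0], "hand": -0.72}
    - {"xyz": [0.011, 0.25, 0.112], "rot": [0, 0, 0], "hand": -0.72}
    - {"xyz": [0.011, 0.25, 0.112], "rot": [0, 0, 0], "hand": -0.72}

```text
time: 10.0
tcp_pos: [0.5208, -0.081, 0.0809]
ee_rot: [[0.994, -0.109, -0.0], [-0.109, -0.994, -0.0], [-0.0, 0.0, -1.0]]
ft_force: [-0.9, 0.2, 0.1]
opening: 0.0125
```

```bash
python3 - <<'E'
from h import *
plan(-35,0,120)
discs(('top',))
E
```

```text
t 10.0 at feeder [ 28.8 -25.3] z 80.9 open 12.5 F [-0.9  0.2  0.1] -> xyz [ 0.2125  0.0845 -0.1303] yaw -6.26 tilt [-0. -0. -1.]
```

>>> drive_tool:
  series:
    - {"xyz": [0, -0.03, 0], "rot": [0, 0, 0], "hand": -0.72}
    - {"xyz": [0, -0.035, -0.06], "rot": [0, 0, 0], "hand": -0.72}
    - {"xyz": [0, -0.035, -0.12], "rot": [0, 0, 0], "hand": -0.72}
    - {"xyz": [0.02, -0.02, -0.12], "rot": [0, 0, -0.055], "hand": -0.72}
    - {"xyz": [0.04, 0, -0.12], "rot": [0, 0, -0.11], "hand": -0.72}
    - {"xyz": [0.06, 0.01, -0.12], "rot": [0, 0, -0.165], "hand": -0.72}
    - {"xyz": [0.08, 0.02, -0.12], "rot": [0, 0, -0.22], "hand": -0.72}
    - {"xyz": [0.1, 0.03, -0.12], "rot": [0, 0, -0.275], "hand": -0.72}
    - {"xyz": [0.12, 0.04, -0.12], "rot": [0, 0, -0.33], "hand": -0.72}
    - {"xyz": [0.14, 0.05, -0.12], "rot": [0, 0, -0.385], "hand": -0.72}
    - {"xyz": [0.163, 0.06, -0.12], "rot": [0, 0, -0.44], "hand": -0.72}
    - {"xyz": [0.163, 0.07, -0.12], "rot": [0, 0, -0.495], "hand": -0.72}
    - {"xyz": [0.163, 0.085, -0.12], "rot": [0, 0, -0.55], "hand": -0.72}
    - {"xyz": [0.163, 0.085, -0.12], "rot": [0, 0, -0.605], "hand": -0.72}
    - {"xyz": [0.163, 0.085, -0.12], "rot": [0, 0, -0.66], "hand": -0.72}
    - {"xyz": [0.163, 0.085, -0.12], "rot": [0, 0, -0.715], "hand": -0.72}
    - {"xyz": [0.163, 0.085, -0.12], "rot": [0, 0, -0.75], "hand": -0.72}
    - {"xyz": [0.163, 0.085, -0.12], "rot": [0, 0, -0.75], "hand": -0.72}
    - {"xyz": [0.163, 0.085, -0.12], "rot": [0, 0, -0.75], "hand": -0.72}

```text
time: 11.68
tcp_pos: [0.5667, -0.1106, 0.1169]
ee_rot: [[0.11, 0.994, -0.0], [0.994, -0.11, 0.0], [0.0, -0.0, -1.0]]
ft_force: [-0.5, -0.1, -1.0]
opening: 0.012
```

```bash
python3 - <<'E'
from h import *
plan(-20,0,80)
discs()
p=bot.snapshot('wrist');cv2.imwrite('pics/w5.png',p['image'][:,:,::-1])
E
```

```text
t 11.68 at feeder [-20.1  -1. ] z 116.9 open 12.0 F [-0.5 -0.1 -1. ] -> xyz [-0.0032 -0.0004  0.1229] yaw 83.69 tilt [-0.  0. -1.]
wrist conf 0.98 n 3836 z 85.0 ray [31.9 62.4] circ [30.8 63.7 16.1]
wrist conf 0.91 n 3450 z 85.1 ray [29.4  0.7] circ [28.5  0.7 16. ]
wrist conf 0.67 n 316 z 15.3 ray [121.1   1.1] circ [123.6   1.3  10.7]
```

View pics/w5.png

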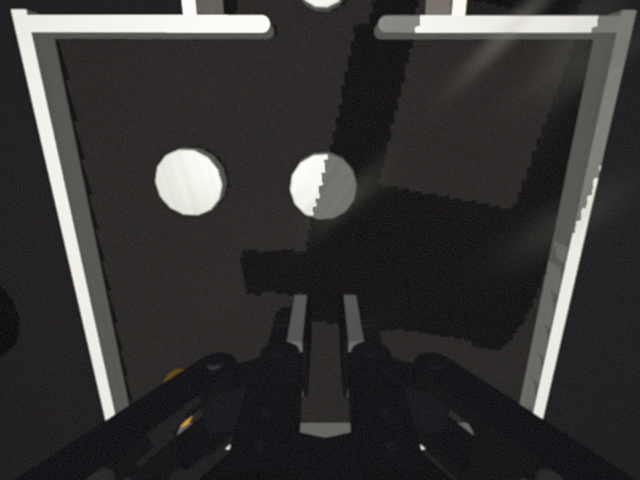

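The second disc is now at (323,186), which is feeder (28.5, 0.7), centred ahead of the fingers. I descend and push.

>>> drive_tool:
  series:
    - {"xyz": [-0.005, 0, 0.05], "rot": [0, 0, 0], "hand": -0.72}
    - {"xyz": [-0.005, 0, 0.09], "rot": [0, 0, 0], "hand": -0.72}
    - {"xyz": [-0.005, 0, 0.115], "rot": [0, 0, 0], "hand": -0.72}
    - {"xyz": [-0.005, 0, 0.125], "rot": [0, 0, 0], "hand": -0.72}
    - {"xyz": [-0.005, 0, 0.125], "rot": [0, 0, 0], "hand": -0.72}
    - {"xyz": [-0.005, -0.02, 0.125], "rot": [0, 0, 0], "hand": -0.72}
    - {"xyz": [-0.005, -0.04, 0.125], "rot": [0, 0, 0], "hand": -0.72}
    - {"xyz": [-0.005, -0.06, 0.125], "rot": [0, 0, 0], "hand": -0.72}
    - {"xyz": [-0.005, -0.08, 0.125], "rot": [0, 0, 0], "hand": -0.72}
    - {"xyz": [-0.005, -0.1, 0.125], "rot": [0, 0, 0], "hand": -0.72}
    - {"xyz": [-0.005, -0.12, 0.125], "rot": [0, 0, 0], "hand": -0.72}
    - {"xyz": [-0.005, -0.14, 0.125], "rot": [0, 0, 0], "hand": -0.72}
    - {"xyz": [-0.005, -0.16, 0.125], "rot": [0, 0, 0], "hand": -0.72}
    - {"xyz": [-0.005, -0.18, 0.125], "rot": [0, 0, 0], "hand": -0.72}
    - {"xyz": [-0.005, -0.19, 0.125], "rot": [0, 0, 0], "hand": -0.72}
    - {"xyz": [-0.005, -0.19, 0.125], "rot": [0, 0, 0], "hand": -0.72}

```text
time: 13.27
tcp_pos: [0.509, -0.1065, 0.0795]
ee_rot: [[0.109, 0.994, -0.001], [0.994, -0.109, 0.0], [0.0, -0.001, -1.0]]
ft_force: [0.4, -0.2, -0.7]
opening: 0.0118
```

```bash
python3 - <<'E'
from h import *
plan(83,0,80)
discs(('wrist',))
E
```

```text
t 13.27 at feeder [37.7  1.3] z 79.5 open 11.8 F [ 0.4 -0.2 -0.7] -> xyz [ 0.0043 -0.1511 -0.0017] yaw 83.76 tilt [-0.001  0.    -1.   ]
wrist conf 0.94 n 4407 z 85.0 ray [33.7 62. ] circ [31.1 63.4 16.3]
wrist conf 0.64 n 3218 z 16.2 ray [135.2   1.4] circ [135.    1.3  15.9]
wrist conf 0.6 n 4808 z 85.1 ray [65.3  1.5] circ [63.7  1.3 16. ]
```

>>> drive_tool:
  series:
    - {"xyz": [0.002, -0.02, 0], "rot": [0, 0, 0], "hand": -0.72}
    - {"xyz": [0.003, -0.04, 0], "rot": [0, 0, 0], "hand": -0.72}
    - {"xyz": [0.003, -0.06, 0], "rot": [0, 0, 0], "hand": -0.72}
    - {"xyz": [0.003, -0.08, 0], "rot": [0, 0, 0], "hand": -0.72}
    - {"xyz": [0.003, -0.1, 0], "rot": [0, 0, 0], "hand": -0.72}
    - {"xyz": [0.003, -0.115, 0], "rot": [0, 0, 0], "hand": -0.72}
    - {"xyz": [0.003, -0.13, 0], "rot": [0, 0, 0], "hand": -0.72}
    - {"xyz": [0.003, -0.142, 0], "rot": [0, 0, 0], "hand": -0.72}
    - {"xyz": [0.003, -0.15, 0], "rot": [0, 0, 0], "hand": -0.72}
    - {"xyz": [0.003, -0.15, 0], "rot": [0, 0, 0], "hand": -0.72}
    - {"xyz": [0.003, -0.15, 0], "rot": [0, 0, 0], "hand": -0.72}
    - {"xyz": [0.003, -0.12, 0], "rot": [0, 0, 0], "hand": -0.72}
    - {"xyz": [0, -0.1, -0.06], "rot": [0, 0, 0], "hand": -0.72}
    - {"xyz": [0, -0.1, -0.12], "rot": [0, 0, 0], "hand": -0.72}
    - {"xyz": [0, -0.1, -0.12], "rot": [0, 0, 0], "hand": -0.72}

```text
time: 14.62
tcp_pos: [0.4834, -0.1043, 0.1193]
ee_rot: [[0.109, 0.994, 0.007], [0.994, -0.109, -0.002], [-0.001, 0.007, -1.0]]
ft_force: [0.6, -0.5, 1.0]
opening: 0.0119
```

```bash
python3 - <<'E'
from h import *
plan(31,100,115)
discs()
p=bot.snapshot('wrist');cv2.imwrite('pics/w6.png',p['image'][:,:,::-1])
E
```

```text
t 14.62 at feeder [63.4  1.9] z 119.3 open 11.9 F [ 0.6 -0.5  1. ] -> xyz [-0.327   0.1075  0.0157] yaw 83.77 tilt [ 0.007 -0.002 -1.   ]
wrist conf 0.93 n 1489 z 16.1 ray [139.6   1.5] circ [136.1   1.1  15.7]
wrist conf 0.82 n 1832 z 26.8 ray [118.7   1. ] circ [117.6   1.   15.8]
wrist conf 0.65 n 2588 z 85.0 ray [34.5 62.4] circ [31.1 63.6 16.2]
```

View pics/w6.png

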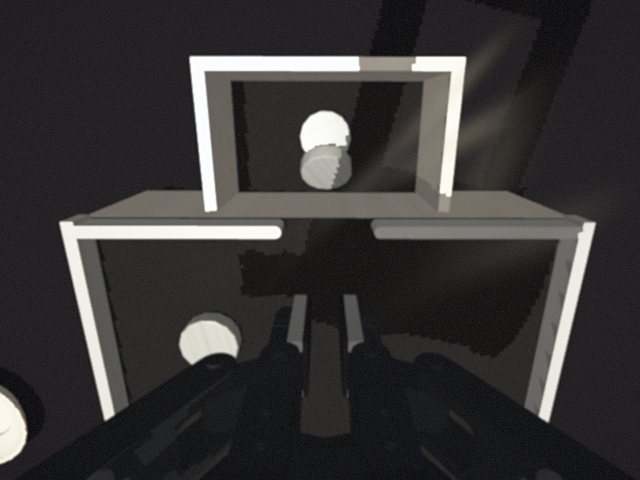

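The second disc rests in the slot, leaning on the first (325,167). Now for the third disc, at feeder (31, 63.6).

>>> drive_tool:
  series:
    - {"xyz": [-0.03, 0.01, 0], "rot": [0, 0, 0.055], "hand": -0.72}
    - {"xyz": [-0.06, 0.02, 0], "rot": [0, 0, 0.11], "hand": -0.72}
    - {"xyz": [-0.09, 0.03, 0], "rot": [0, 0, 0.165], "hand": -0.72}
    - {"xyz": [-0.12, 0.04, 0], "rot": [0, 0, 0.22], "hand": -0.72}
    - {"xyz": [-0.15, 0.05, 0], "rot": [0, 0, 0.275], "hand": -0.72}
    - {"xyz": [-0.18, 0.06, 0], "rot": [0, 0, 0.33], "hand": -0.72}
    - {"xyz": [-0.21, 0.07, 0], "rot": [0, 0, 0.385], "hand": -0.72}
    - {"xyz": [-0.24, 0.08, 0], "rot": [0, 0, 0.44], "hand": -0.72}
    - {"xyz": [-0.27, 0.09, 0], "rot": [0, 0, 0.495], "hand": -0.72}
    - {"xyz": [-0.3, 0.1, 0], "rot": [0, 0, 0.55], "hand": -0.72}
    - {"xyz": [-0.327, 0.108, 0], "rot": [0, 0, 0.605], "hand": -0.72}
    - {"xyz": [-0.327, 0.108, 0], "rot": [0, 0, 0.66], "hand": -0.72}
    - {"xyz": [-0.327, 0.108, 0], "rot": [0, 0, 0.715], "hand": -0.72}
    - {"xyz": [-0.327, 0.108, 0], "rot": [0, 0, 0.75], "hand": -0.72}
    - {"xyz": [-0.327, 0.108, 0], "rot": [0, 0, 0.75], "hand": -0.72}
    - {"xyz": [-0.327, 0.108, 0], "rot": [0, 0, 0.75], "hand": -0.72}

```text
time: 16.2
tcp_pos: [0.5011, -0.2041, 0.1144]
ee_rot: [[0.994, -0.107, -0.002], [-0.107, -0.994, 0.001], [-0.002, -0.001, -1.0]]
ft_force: [0.4, -0.0, -0.1]
opening: 0.0125
```

```bash
python3 - <<'E'
from h import *
plan(31,99,80)
discs(('top',))
E
```

```text
t 16.2 at feeder [34.9 99.2] z 114.4 open 12.5 F [ 0.4 -0.  -0.1] -> xyz [ 0.0131 -0.0005  0.1148] yaw -6.12 tilt [-0.002  0.001 -1.   ]
top conf 0.42 n 129 z 24.7 ray [118.8   0.2] circ [119.4   0.6  14.6]
```

>>> drive_tool:
  series:
    - {"xyz": [0.013, 0, 0.04], "rot": [0, 0, 0], "hand": -0.72}
    - {"xyz": [0.013, 0, 0.08], "rot": [0, 0, 0], "hand": -0.72}
    - {"xyz": [0.013, 0, 0.107], "rot": [0, 0, 0], "hand": -0.72}
    - {"xyz": [0.013, 0, 0.115], "rot": [0, 0, 0], "hand": -0.72}
    - {"xyz": [0.013, 0, 0.115], "rot": [0, 0, 0], "hand": -0.72}
    - {"xyz": [0.013, -0.02, 0.115], "rot": [0, 0, 0], "hand": -0.72}
    - {"xyz": [0.013, -0.04, 0.115], "rot": [0, 0, 0], "hand": -0.72}
    - {"xyz": [0.013, -0.06, 0.115], "rot": [0, 0, 0], "hand": -0.72}
    - {"xyz": [0.013, -0.08, 0.115], "rot": [0, 0, 0], "hand": -0.72}
    - {"xyz": [0.013, -0.1, 0.115], "rot": [0, 0, 0], "hand": -0.72}
    - {"xyz": [0.013, -0.12, 0.115], "rot": [0, 0, 0], "hand": -0.72}
    - {"xyz": [0.013, -0.14, 0.115], "rot": [0, 0, 0], "hand": -0.72}
    - {"xyz": [0.013, -0.16, 0.115], "rot": [0, 0, 0], "hand": -0.72}
    - {"xyz": [0.013, -0.18, 0.115], "rot": [0, 0, 0], "hand": -0.72}
    - {"xyz": [0.013, -0.2, 0.115], "rot": [0, 0, 0], "hand": -0.72}
    - {"xyz": [0.013, -0.22, 0.115], "rot": [0, 0, 0], "hand": -0.72}
    - {"xyz": [0.013, -0.235, 0.115], "rot": [0, 0, 0], "hand": -0.72}
    - {"xyz": [0.013, -0.242, 0.115], "rot": [0, 0, 0], "hand": -0.72}
    - {"xyz": [0.013, -0.242, 0.115], "rot": [0, 0, 0], "hand": -0.72}

```text
time: 17.88
tcp_pos: [0.5134, -0.132, 0.0809]
ee_rot: [[0.994, -0.108, -0.0], [-0.108, -0.994, 0.0], [-0.0, -0.0, -1.0]]
ft_force: [0.3, -0.1, 1.2]
opening: 0.0117
```

```bash
python3 - <<'E'
from h import *
plan(-20,0,117)
E
```

```text
t 17.88 at feeder [30.5 26.2] z 80.9 open 11.7 F [ 0.3 -0.1  1.2] -> xyz [ 0.1686 -0.087  -0.1203] yaw -6.2 tilt [-0.  0. -1.]
```

>>> drive_tool:
  series:
    - {"xyz": [0, 0.03, 0], "rot": [0, 0, 0], "hand": -0.72}
    - {"xyz": [0, 0.035, -0.06], "rot": [0, 0, 0], "hand": -0.72}
    - {"xyz": [0, 0.035, -0.12], "rot": [0, 0, 0], "hand": -0.72}
    - {"xyz": [0.02, 0.02, -0.12], "rot": [0, 0, -0.055], "hand": -0.72}
    - {"xyz": [0.04, 0, -0.12], "rot": [0, 0, -0.11], "hand": -0.72}
    - {"xyz": [0.06, -0.01, -0.12], "rot": [0, 0, -0.165], "hand": -0.72}
    - {"xyz": [0.08, -0.02, -0.12], "rot": [0, 0, -0.22], "hand": -0.72}
    - {"xyz": [0.1, -0.03, -0.12], "rot": [0, 0, -0.275], "hand": -0.72}
    - {"xyz": [0.12, -0.04, -0.12], "rot": [0, 0, -0.33], "hand": -0.72}
    - {"xyz": [0.14, -0.05, -0.12], "rot": [0, 0, -0.385], "hand": -0.72}
    - {"xyz": [0.168, -0.06, -0.12], "rot": [0, 0, -0.44], "hand": -0.72}
    - {"xyz": [0.168, -0.07, -0.12], "rot": [0, 0, -0.495], "hand": -0.72}
    - {"xyz": [0.168, -0.087, -0.12], "rot": [0, 0, -0.55], "hand": -0.72}
    - {"xyz": [0.168, -0.087, -0.12], "rot": [0, 0, -0.605], "hand": -0.72}
    - {"xyz": [0.168, -0.087, -0.12], "rot": [0, 0, -0.66], "hand": -0.72}
    - {"xyz": [0.168, -0.087, -0.12], "rot": [0, 0, -0.715], "hand": -0.72}
    - {"xyz": [0.168, -0.087, -0.12], "rot": [0, 0, -0.75], "hand": -0.72}
    - {"xyz": [0.168, -0.087, -0.12], "rot": [0, 0, -0.75], "hand": -0.72}
    - {"xyz": [0.168, -0.087, -0.12], "rot": [0, 0, -0.75], "hand": -0.72}

```text
time: 19.47
tcp_pos: [0.5662, -0.1129, 0.1168]
ee_rot: [[0.111, 0.994, -0.0], [0.994, -0.111, -0.0], [-0.0, -0.0, -1.0]]
ft_force: [-0.2, -0.6, 1.1]
opening: 0.0118
```

```bash
python3 - <<'E'
from h import *
plan(-20,0,80)
discs(('wrist',))
E
```

```text
t 19.47 at feeder [-19.9   1.4] z 116.8 open 11.8 F [-0.2 -0.6  1.1] -> xyz [0.0047 0.0005 0.1228] yaw 83.61 tilt [-0. -0. -1.]
wrist conf 0.68 n 1307 z 25.3 ray [115.4   1. ] circ [116.1   1.1  15.8]
wrist conf 0.55 n 3558 z 85.1 ray [31.4  0.4] circ [30.5  0.5 15.9]
```

Third disc at (30.5, 0.5), same sequence as before.

>>> drive_tool:
  series:
    - {"xyz": [0.003, 0, 0.05], "rot": [0, 0, 0], "hand": -0.72}
    - {"xyz": [0.003, 0, 0.09], "rot": [0, 0, 0], "hand": -0.72}
    - {"xyz": [0.003, 0, 0.115], "rot": [0, 0, 0], "hand": -0.72}
    - {"xyz": [0.003, 0, 0.125], "rot": [0, 0, 0], "hand": -0.72}
    - {"xyz": [0.003, 0, 0.125], "rot": [0, 0, 0], "hand": -0.72}
    - {"xyz": [0.003, -0.02, 0.125], "rot": [0, 0, 0], "hand": -0.72}
    - {"xyz": [0.003, -0.04, 0.125], "rot": [0, 0, 0], "hand": -0.72}
    - {"xyz": [0.003, -0.06, 0.125], "rot": [0, 0, 0], "hand": -0.72}
    - {"xyz": [0.003, -0.08, 0.125], "rot": [0, 0, 0], "hand": -0.72}
    - {"xyz": [0.003, -0.1, 0.125], "rot": [0, 0, 0], "hand": -0.72}
    - {"xyz": [0.003, -0.12, 0.125], "rot": [0, 0, 0], "hand": -0.72}
    - {"xyz": [0.003, -0.14, 0.125], "rot": [0, 0, 0], "hand": -0.72}
    - {"xyz": [0.003, -0.16, 0.125], "rot": [0, 0, 0], "hand": -0.72}
    - {"xyz": [0.003, -0.18, 0.125], "rot": [0, 0, 0], "hand": -0.72}
    - {"xyz": [0.003, -0.19, 0.125], "rot": [0, 0, 0], "hand": -0.72}
    - {"xyz": [0.003, -0.19, 0.125], "rot": [0, 0, 0], "hand": -0.72}

```text
time: 20.9
tcp_pos: [0.5089, -0.1049, 0.0794]
ee_rot: [[0.109, 0.994, -0.001], [0.994, -0.109, 0.0], [0.0, -0.001, -1.0]]
ft_force: [0.2, -0.2, 0.3]
opening: 0.0122
```

```bash
python3 - <<'E'
from h import *
plan(83,0,80)
discs(('wrist',))
E
```

```text
t 20.9 at feeder [37.9 -0.2] z 79.4 open 12.2 F [ 0.2 -0.2  0.3] -> xyz [-0.0007 -0.1502 -0.0018] yaw 83.76 tilt [-0.001  0.    -1.   ]
wrist conf 0.84 n 4913 z 85.1 ray [65.8 -0. ] circ [64.1 -0.  16. ]
wrist conf 0.8 n 2280 z 16.2 ray [139.8   1.4] circ [136.1   1.3  15.8]
wrist conf 0.61 n 3009 z 26.7 ray [118.1   0.8] circ [117.3   0.7  15.9]
```

>>> drive_tool:
  series:
    - {"xyz": [0, -0.02, 0], "rot": [0, 0, 0], "hand": -0.72}
    - {"xyz": [0, -0.04, 0], "rot": [0, 0, 0], "hand": -0.72}
    - {"xyz": [0, -0.06, 0], "rot": [0, 0, 0], "hand": -0.72}
    - {"xyz": [0, -0.08, 0], "rot": [0, 0, 0], "hand": -0.72}
    - {"xyz": [0, -0.1, 0], "rot": [0, 0, 0], "hand": -0.72}
    - {"xyz": [0, -0.115, 0], "rot": [0, 0, 0], "hand": -0.72}
    - {"xyz": [0, -0.13, 0], "rot": [0, 0, 0], "hand": -0.72}
    - {"xyz": [0, -0.142, 0], "rot": [0, 0, 0], "hand": -0.72}
    - {"xyz": [0, -0.15, 0], "rot": [0, 0, 0], "hand": -0.72}
    - {"xyz": [0, -0.15, 0], "rot": [0, 0, 0], "hand": -0.72}
    - {"xyz": [0, -0.15, 0], "rot": [0, 0, 0], "hand": -0.72}
    - {"xyz": [0, -0.12, 0], "rot": [0, 0, 0], "hand": -0.72}
    - {"xyz": [0, -0.1, -0.06], "rot": [0, 0, 0], "hand": -0.72}
    - {"xyz": [0, -0.1, -0.15], "rot": [0, 0, 0], "hand": -0.72}
    - {"xyz": [0, -0.1, -0.25], "rot": [0, 0, 0], "hand": -0.72}
    - {"xyz": [0, -0.1, -0.35], "rot": [0, 0, 0], "hand": -0.72}
    - {"xyz": [0, -0.1, -0.35], "rot": [0, 0, 0], "hand": -0.72}

```text
time: 22.42
tcp_pos: [0.4842, -0.1031, 0.192]
ee_rot: [[0.108, 0.994, 0.013], [0.994, -0.108, -0.004], [-0.003, 0.013, -1.0]]
ft_force: [1.5, -0.3, 1.8]
opening: 0.012
```

```bash
python3 - <<'E'
from h import *
plan(83,0,80)
discs(('wrist','scene'))
p=bot.snapshot('wrist');cv2.imwrite('pics/w7.png',p['image'][:,:,::-1])
p=bot.snapshot('scene');cv2.imwrite('pics/s7.png',p['image'][:,:,::-1])
for n,xy in [('square',(647,-72)),('weight',(627,-200))]:
    for o in bot.outline_of(p,n)[:2]:
        q=cloud(p)[:,o['mask']];print(n,round(o['conf'],2),o['uv'],np.round(np.median(q,1)*1000))
E
```

```text
t 22.42 at feeder [62.7  0.6] z 192.0 open 12.0 F [ 1.5 -0.3  1.8] -> xyz [ 0.0031 -0.0727  0.3724] yaw 83.77 tilt [ 0.013 -0.004 -1.   ]
wrist conf 0.78 n 1227 z 35.9 ray [115.8  -0.7] circ [115.5  -0.7  15.7]
wrist conf 0.68 n 882 z 16.1 ray [139.8   1.6] circ [135.8   1.5  15.8]
wrist conf 0.57 n 120 z 26.6 ray [129.8   4.3] circ [126.8   3.   11.1]
square 0.62 [276.9, 290.1] [652. -71.  85.]
weight 0.69 [228.7, 265.4] [ 634. -197.   98.]
```

View pics/w7.png

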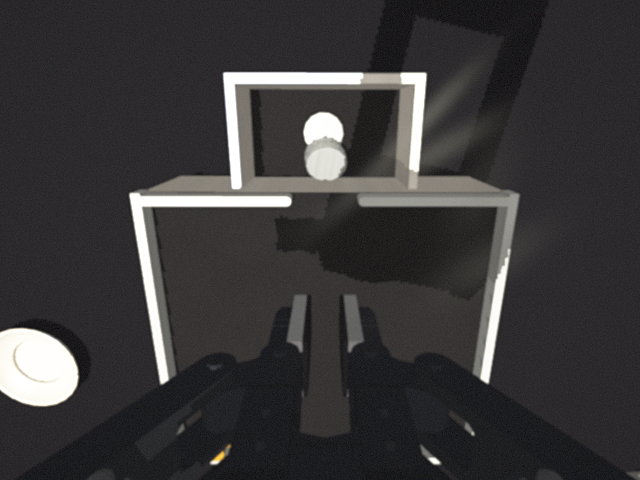

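View pics/s7.png

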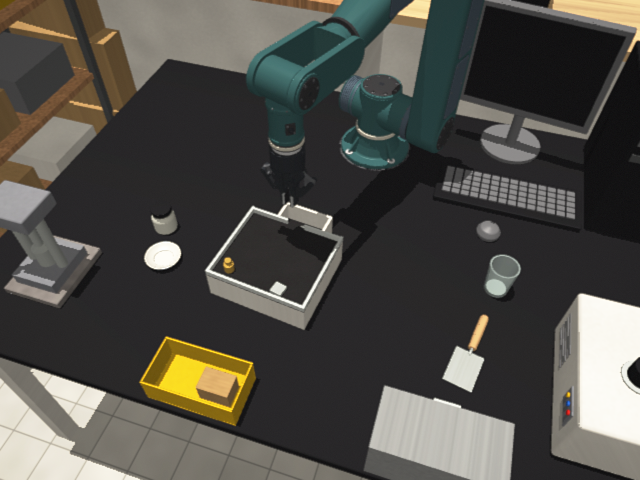

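All three discs lie stacked in the slot (wrist view, about (324,130) to (326,160)). The square (277,289) and the weight (229,265) have not moved, and the fingers are clear at z = 0.19 m. Handing in.

```bash
python3 -c "
from rig import bot
print(bot.close_job())"
```

```text
the job is handed in; nothing more can be done
None
```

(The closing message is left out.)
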